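# Clamp the wax block with the toggle clamp

### The job

Slide the green wax block along the fixture's channel, gently, until it is pressed up against the brass end stop, then push the red handle of the toggle clamp down past its dead point so that it stays locked and the pad holds the block there. The wax dents and the clamp is small: never push the block or the fixture hard, and leave the other things on the bench where they are.

Things in the scene. Friction and masses are not known exactly. Their poses are not given: they have to be found in the camera images.
- fixture: aluminium fixture fixed to the bench, origin on the bench at the middle of its bed (200 mm along x, 56 mm along y, top 12 mm above the bench). A channel for the block runs along its x axis over the origin, between two steel rails 8 mm high and 33.4 mm apart; the block is slid towards +x. The toggle clamp stands on the +y side; its arm swings down onto the channel in the plane x = 34 mm
- channel_end (a point): fixed point in the fixture at (45, 0, 22) mm, the nearest place of the end stop: a brass screw 15 mm across in a dark steel block on the bed's +x end, tops 29 and 32 mm above the bench. The screw's face may be set anywhere from 0 to 16 mm beyond this point (fixture +x); that is not measured, it is found by pushing the block against it
- wax_block: green wax block, 62 mm along its own y, 30 along x, 18 high, 26 to 51 g, origin at the centre of its underside. It lies loose on the bed in the channel, y axis pointing to the fixture's +x within 0.05 rad, top 30 mm above the bench, 14 to 56 mm short of the stop. Less than 1 N slides it
- pad: black rubber pad, 15 mm across, sprung 8 N/mm, on the tip of the clamp's arm; origin at the centre of its underside. Locked, it comes down at fixture x = 34 mm, y = 0 and presses the block with about 20 N. While the clamp is open, arm and pad stand up above y = 25 to 75 mm, the pad 100 to 120 mm above the bench
- handle_pivot (a point): the handle's pivot, at (34, 100, 50) mm in the fixture's frame; the pivot axis lies along the fixture's x. Beware of the fixed bench lamp before the work: its post rises at world x = 0.26 to 0.34, y = 0 m, up to z = 0.45 m; from there its arm and black tube run to the robot's right, up to (0.25, -0.28, 0.66) m; the tube also reaches down to (0.21, 0.05, 0.33) m
- grip_mid (a point): middle of the red grip on the axis of the clamp's handle, 80 mm from the pivot; the grip is round, 19 mm thick, and reaches from 45 to 115 mm from the pivot. At the start the handle points up and outwards (towards the fixture's +y), 1.05 rad above level; it is pushed outwards and down on its upper (-y) side
- clamp_handle (a joint): handle angle in rad, 0 open (start), growing as it is pushed down; its elevation above level = 1.05 - value. A weak spring (1 to 4 N) holds it open. From 0.7 the pad presses the block and the resistance grows to 6 to 12 N; it fades at the dead point, 0.95 to 1.0, then the handle runs on to its hard stop at 1.09. Let go before that, it springs back; with no block it does not lock
- jar_borax: glass jar with a black lid, 44 mm across, 64 mm high, stands on the bench; not to be disturbed
- caliper: steel caliper 170 x 60 x 10 mm lying on the bench; not to be disturbed
- matchbox: blue matchbox 36 x 55 x 15 mm lying on the bench; not to be disturbed
- wax_nose (a point): middle of the block's front end face, 31 mm from its centre along the block's +y, 9 mm above its underside; this face goes against the end stop
There are look-alikes about, which are no part of the job. There is more than one size of the wax_block; the one meant has the size given above.

How it is judged (in metres and radians):
On the way, in this order (a step that is already met when the one before it is completed fails the run):
1. the block is pressed against the end stop while the clamp is still open (contact force between wax_block and end_stop above 1 N and value of joint clamp_handle below 0.5 rad), for 0.1 s.
2. the handle is past its dead point and the pad presses the block (value of joint clamp_handle above 1.03 rad and contact force between pad and wax_block above 12 N), for 0.2 s.
At the end, for the whole second after the job is handed in: The handle rests locked past its dead point (clamp_handle above 1.03 rad), the pad presses the block with more than 12 N, and the block lies on the bed with its end within 2 mm of the end stop, at rest (all of step 2 and x of wax_nose in the frame of end_stop above -0.002 m and height (world z) of wax_block below 0.0145 m and linear speed of wax_block below 0.01 m/s); the robot touches nothing.
It fails at once if the fingers push the block with more than 20 N (contact force between the fingers and wax_block above 20 N).
It fails at once if the fingers push the fixture or its clamp with more than 30 N (contact force between the fingers and fixture above 30 N).
It fails at once if the robot's arm or gripper body strikes the fixture (contact force between the arm and fixture above 30 N).
It fails at once if a bystander is moved by more than 20 mm (distance of any of jar_borax, caliper, matchbox from where it was at the start of the episode above 0.02 m).
It also fails if it takes over 72 s, if anything falls off the work surface, if the arm or the gripper's body presses on something with over 40 N, if the wrist force passes 120 N, or if a joint passes its speed limit or range.

### The arm

A 7-joint arm with a two-finger parallel gripper is mounted at the origin on a cart in front of the work surface, level with it; the furniture and walls round the work are solid. World frame = base frame: x ahead of the robot, y to its left, z up, the work surface at z = 0. Lengths are in m, angles in degrees, forces in N, time in s.
With the tool pointing down it reaches from about 0.425 to 0.875 m from the base axis. Payload 9.9 kg.
Tool frame: the origin (TCP) lies at the centre of the arm's flange, where the gripper is bolted on; the fingertips stand 173 mm ahead of it and the grasp point (between the pads) lies 155 mm ahead of it; z points along the fingers, y is the line along which they close (so a half turn about z gives the same grasp; the last joint's range is limited). The gripper opens to 85 mm and grips with 20 to 120 N. Pads are 22 mm wide; open, the fingers measure 114 mm over their backs; the gripper's body (76 mm by 85 mm) begins 54 mm behind the grasp point. The pads swing forward as they close: fully open they stand 13 mm farther back than shut.
Start: joints at [70.944, 32.985, 1.427, 82.34, -0.859, 64.687, -3.237], TCP at [0.166, -0.654, 0.405] pointing down, gripper open.
Joint ranges: [-157.87, 157.87], [-19.46, 123.44], [-87.15, 90], [11.01, 140.99], [-62.26, 242.26], [9.8, 113.94], [-161.44, 161.44]. Speed limits (degrees/s): [127.2, 127.2, 172.46, 172.46, 180, 180, 180].

### API

Orientations are given as [roll, pitch, yaw] about the fixed x, y, z axes, in that order (R = Rz(yaw) Ry(pitch) Rx(roll)).
In Python, from workcell import robot gives the robot as it stands. Calls block until the motion is done:
- robot.move_ptp(position, orientation): joint-space move of the TCP to a pose.
- robot.move_straight(position, v=0.15, ori=None): straight line of the TCP; ori=None keeps the orientation; v is the mean speed in m/s.
- robot.set_joints(angles): joint-space move.
- robot.let_go() and robot.gripper_close(grip_force=None): open the fingers fully, or close them until they stop; grip_force is the grip in N (None keeps the last).
- robot.wait(seconds).
- robot.inverse_kinematics(position, orientation): joint angles nearest the present ones, or None.
- robot.read_state(): the state.
- robot.read_camera(name): name is "scene" or "top" or "wrist"; returns a dict with "img" (400x640x3 uint8, red, green, blue), "fx", "fy", "cx", "cy" (pixels), "k1" (the pictures are not rectified: a ray, as slopes to the right and down, at radius r is drawn at 1 + k1 r^2 times it, then the intrinsics apply), "extrinsics" (4x4, takes a point from camera to world coordinates). Camera axes: x right, y down, z forward; pixel columns grow to the right and rows downward; lengths in m; the calibration is good to about 2 mm. A picture is of the moment at which its call begins. There is no depth.
A pose or a line that the arm cannot do raises robot.PlanningError and nothing moves.
- robot.job_done(): hands the job in; it is judged then, once.
The state is a dict: "clock": time; "joints": joint angles; "qd": joint speeds; "tau": joint torques, N m; "eef_pos": TCP position; "tcp_rot": TCP orientation; "ft_force": force on the tool from outside, world axes, zero at the start; "ft_torque": the same for the moment, N m; "width": finger opening in m; "grasp_force": force on a finger pad.
Only numpy, scipy, OpenCV 4.12 (cv2) and the standard library are available. Lean on these libraries where they do the work, as an engineer would, in place of code of your own. Each camera call takes 0.05 s, during which the arm holds its last target. There are 200 camera calls.

## Working session

There is one attempt and no reset: what is moved stays moved. The work goes in short steps, each a Python script; the robot and the scene stay as the last script left them, time stands still between calls to the robot, and variables do not carry over. Pictures are saved under pics/ and viewed, at most 10 in all, crops included, and the job is handed in when it is done.

```bash
mkdir -p pics; ls; python3 - <<'E'
from workcell import robot
import cv2, numpy as np, pickle
d={}
for n in ("scene","top","wrist"):
    c=robot.read_camera(n); d[n]=c
    cv2.imwrite(f"pics/{n}0.png",c["img"][:,:,::-1])
    print(n,c["fx"],c["fy"],c["cx"],c["cy"],c["k1"]); print(np.round(c["extrinsics"],4))
pickle.dump(d,open("cams0.pkl","wb"))
s=robot.read_state();print(s)
E
```

```text
pics
scene 518.6301693649712 518.6301693649712 318.96507424531285 200.40381110474124 -0.04116975834508367
[[ 0.9299 -0.3178  0.1854  0.291 ]
 [-0.3678 -0.8141  0.4494 -0.6011]
 [ 0.0081 -0.4861 -0.8739  1.3884]
 [ 0.      0.      0.      1.    ]]
top 409.70249440143647 409.70249440143647 317.7620338943236 203.17573920268313 -0.02405946003558767
[[-0.0227 -0.9956  0.0904  0.4714]
 [-0.9996  0.0209 -0.0205  0.075 ]
 [ 0.0185 -0.0909 -0.9957  1.3436]
 [ 0.      0.      0.      1.    ]]
wrist 275.8792394844947 275.8792394844947 319.80512137847705 199.64190027368178 0.010132594742960008
[[ 0.246  -0.9283 -0.2788  0.2365]
 [-0.9693 -0.2363 -0.0684 -0.6364]
 [-0.0024  0.2871 -0.9579  0.3745]
 [ 0.      0.      0.      1.    ]]
{'clock': 0.15, 'joints': array([70.94352162, 33.02313596,  1.42156716, 82.37484806, -0.85934914,
       64.68822665, -3.23546783]), 'qd': array([-0.00871035,  0.00553632,  0.07595021, -0.13924589,  0.04014854,
        0.02146504,  0.0747786 ]), 'tau': array([ 2.96813974e-03, -7.66264343e+01,  2.25261256e+00, -2.86183834e+01,
        1.55495567e-02,  9.89248976e-03,  5.38508033e-06]), 'eef_pos': array([ 0.16621964, -0.65408614,  0.40402488]), 'tcp_rot': array([-1.79924359e+02,  2.58384688e-03,  1.42605697e+01]), 'ft_force': array([ 0.31575724, -0.68319886,  0.0875105 ]), 'ft_torque': array([-0.01164986,  0.01040382,  0.01987414]), 'grasp_force': 0.0, 'width': 0.08534985995705076}
```

View pics/scene0.png

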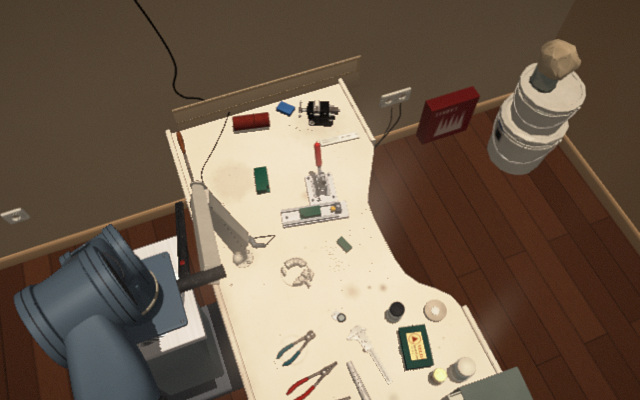

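View pics/top0.png

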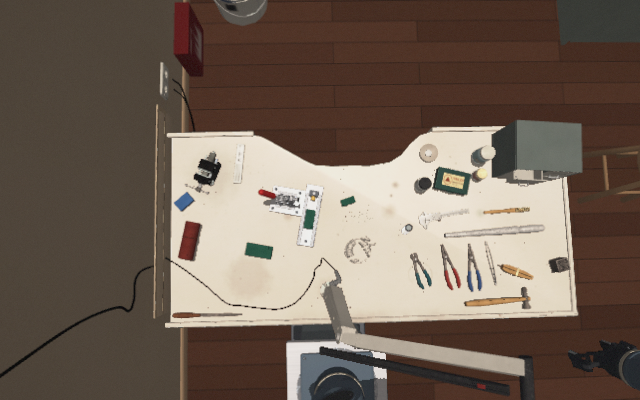

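Scene: the fixture is at about (313,215), with the green block in its channel at (311,212), the red handle at (318,155) and the brass stop at (335,210). Look-alike green blocks lie at (262,180) and (344,244). In the top view the fixture is at (311,215), the stop is towards image-up, and the handle is at (267,194). I'll take enlarged crops next.

```bash
cat > h.py <<'E'
import numpy as np, cv2, pickle
def cam(c):
    K=np.array([[c["fx"],0,c["cx"]],[0,c["fy"],c["cy"]],[0,0,1]]);D=np.array([c["k1"],0,0,0.]);return K,D,c["extrinsics"]
def proj(c,P):
    K,D,E=cam(c);W=np.linalg.inv(E)
    return cv2.projectPoints(np.atleast_2d(P).astype(float),cv2.Rodrigues(W[:3,:3])[0],W[:3,3],K,D)[0][:,0]
def atz(c,px,z):
    K,D,E=cam(c);u=cv2.undistortPoints(np.array(px,float).reshape(-1,1,2),K,D)[:,0]
    d=np.c_[u,np.ones(len(u))]@E[:3,:3].T;t=(z-E[2,3])/d[:,2:];return E[:3,3]+t*d
E
python3 - <<'E'
import cv2
a=cv2.imread("pics/scene0.png")[130:250,240:390];b=cv2.imread("pics/top0.png")[165:265,235:365]
a=cv2.resize(a,None,fx=4.8,fy=4.8,interpolation=cv2.INTER_CUBIC);b=cv2.resize(b,None,fx=6,fy=6,interpolation=cv2.INTER_CUBIC)
cv2.imwrite("pics/c_scene.png",a);cv2.imwrite("pics/c_top.png",b)
E
```

```text
(no output)
```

View pics/c_scene.png

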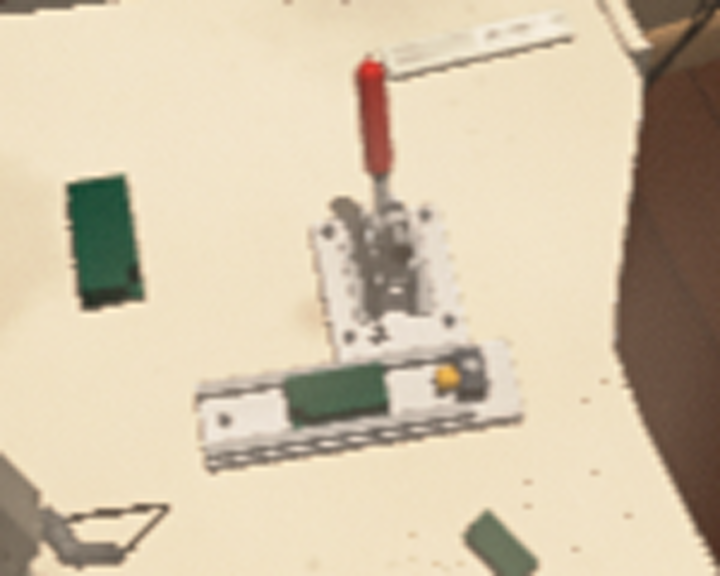

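View pics/c_top.png

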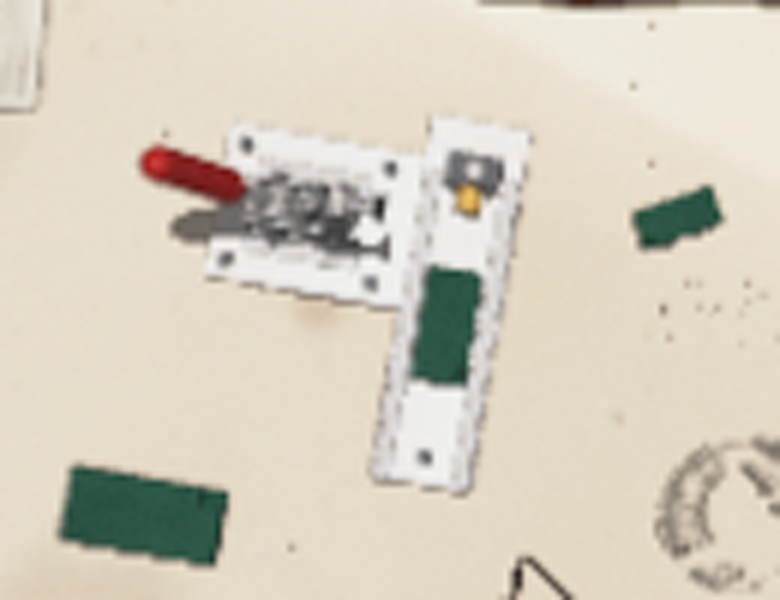

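The block meant is the middle-sized one in the channel (top crop (446,325)): it measures about 62x30 mm and lies on the bed. The one at (145,515) is larger, the one at (677,217) smaller, and both lie loose on the bench. Next I fit the fixture pose.

```bash
python3 - <<'E'
from h import *
from scipy.optimize import least_squares
d=pickle.load(open("cams0.pkl","rb"))
t=lambda L:np.array(L,float)/6+[235,165]-0.4
s=lambda L:np.array(L,float)/4.8+[240,130]-0.4
c=np.cos(1.05);sn=np.sin(1.05)
bed=[(.1,.028,.012),(.1,-.028,.012),(-.1,-.028,.012),(-.1,.028,.012)]
hp=[(.034,.1+.115*c,.05+.115*sn),(.034,.1+.045*c,.05+.045*sn)]
P=np.array(bed+hp)
T=t([(431,115),(533,132),(470,493),(372,480),(149,160),(240,187)])
S=s([(500,338),(523,415),(207,466),(197,385),(369,66),(379,172)])
def W(p,P):
    R=np.array([[np.cos(p[2]),-np.sin(p[2]),0],[np.sin(p[2]),np.cos(p[2]),0],[0,0,1]]);return P@R.T+[p[0],p[1],0]
x0=atz(d["top"],t([(450,305)]),.012)[0]
def f(p,w=(1,1)): return np.r_[(proj(d["top"],W(p,P))-T).ravel()*w[0],(proj(d["scene"],W(p,P))-S).ravel()*w[1]]
for w in((1,0),(0,1),(1,1)):
    r=least_squares(f,[x0[0],x0[1],-.15],args=(w,),loss="soft_l1");print(w,r.x,np.degrees(r.x[2]))
print(np.round(f(r.x).reshape(-1,2),1))
p=r.x
def inv(Q):
    q=Q[:,:2]-p[:2];a=p[2];return np.c_[q[:,0]*np.cos(a)+q[:,1]*np.sin(a),-q[:,0]*np.sin(a)+q[:,1]*np.cos(a)]
print("block top F top-cam",np.round(inv(atz(d["top"],t([(429,265),(481,272),(465,385),(412,378)]),.03))*1e3,1))
print("block top F scene",np.round(inv(atz(d["scene"],s([(287,376),(384,364),(388,398),(293,412)]),.03))*1e3,1))
print("brass tip",np.round(inv(atz(d["top"],t([(467,214)]),.0215))*1e3,1))
print("pivot W",W(p,np.array([(.034,.1,.05),(.034,.1+.08*c,.05+.08*sn),(.034,.1+.08,.05),(0,0,0)])))
print("shadow/marks: caliper-ish ruler top crop", atz(d["top"],t([(20,105)]),0))
E
```

```text
(1, 0) [ 0.553781    0.07310283 -0.19530796] -11.190321789253483
(0, 1) [ 0.55343773  0.07058351 -0.19909303] -11.407190297628858
(1, 1) [ 0.55363065  0.07183773 -0.19794752] -11.341557435147823
[[ 1.1 -0.1]
 [ 0.9  0.1]
 [ 0.7  0.3]
 [ 0.  -0.5]
 [ 0.4  0.2]
 [-1.2  0. ]
 [ 1.2 -0.1]
 [ 0.2  0. ]
 [-0.3 -0.2]
 [-0.9  0.2]
 [-0.2 -1.1]
 [-0.3 -1.9]]
block top F top-cam [[ 16.7  17.6]
 [ 17.8 -10.5]
 [-43.2 -12.7]
 [-44.5  15.8]]
block top F scene [[-41.9  15.2]
 [ 18.8  13.1]
 [ 17.  -10.8]
 [-42.2 -10.3]]
brass tip [[48.1  2.5]]
pivot W [[0.60663244 0.1631986  0.05      ]
 [0.61446052 0.20222697 0.11939386]
 [0.62236503 0.24163639 0.05      ]
 [0.55363065 0.07183773 0.        ]]
shadow/marks: caliper-ish ruler top crop [[0.66876037 0.30919441 0.        ]]
```

Fixture fit: (0.554, 0.073), yaw about -11.3°. The block sits about 30 mm short of the stop. The lamp stands between the robot and the work, so I'll identify the arm's kinematics from IK samples to plan clearances.

```bash
cat > kin.py <<'E'
import numpy as np, json, itertools
from scipy.spatial.transform import Rotation as Ro
AX="zyzyzyz"
def chain(p,S,q,full=False):
    # p: 7 joint offsets, then 7x(x,y,z) link translations
    q=np.atleast_2d(q);off=p[:7];L=p[7:28].reshape(7,3);R=Ro.identity(len(q));o=np.zeros((len(q),3));pts=[o]
    for i in range(7):
        R=R*Ro.from_euler(AX[i],S[i]*np.radians(q[:,i])+off[i]);o=o+R.apply(L[i]);pts.append(o)
    return (np.array(pts),R) if full else (o,R)
def load():
    k=json.load(open("kin.json"));return np.array(k["p"]),k["S"]
E
cat > fit.py <<'E'
from workcell import robot
from kin import *
from scipy.optimize import least_squares
rng=np.random.default_rng(1);Q=[];X=[];O=[]
for i in range(400):
    h=rng.uniform(-120,60);r=rng.uniform(.45,.8)
    pos=[r*np.cos(np.radians(h)),r*np.sin(np.radians(h)),rng.uniform(.15,.5)];ori=[180+rng.uniform(-30,30),rng.uniform(-30,30),h+rng.uniform(-60,60)]
    try:q=robot.inverse_kinematics(pos,ori)
    except Exception as e: q=None
    if q is not None: Q.append(q);X.append(pos);O.append(ori)
    if len(Q)>=80:break
s=robot.read_state();
Q=np.array(Q);X=np.array(X);RO=Ro.from_euler("xyz",O,degrees=True);print(len(Q),Q.std(0))
best=None
for S in itertools.product([1,-1],[1],[1,-1],[1],[1,-1],[1],[1,-1]):
  for c in (0,-1.57,3.14,1.57,-2.56):
    p0=np.zeros(28);p0[0]=c;L=p0[7:].reshape(7,3);L[0,2]=.3;L[2,2]=.35;L[4,2]=.35;L[6,2]=.1
    def f(p):
        o,R=chain(p,S,Q);return np.r_[((o-X)*3).ravel(),(R.inv()*RO).as_rotvec().ravel()]
    r=least_squares(f,p0,max_nfev=25)
    if best is None or r.cost<best[0]: best=(r.cost,r.x,S);print(S,c,r.cost)
    if best[0]<1e-4: break
  if best[0]<1e-4: break
r=least_squares(f,best[1]) if best[2]==S else None
p=r.x if r is not None else best[1]
print(np.round(p[:7],3));print(np.round(p[7:].reshape(7,3),4))
o,R=chain(p,S,Q);print("err mm",np.abs(o-X).max()*1e3)
json.dump({"p":list(p),"S":list(S)},open("kin.json","w"))
E
python3 fit.py
```

```text
80 [42.79692698 11.44525137 33.57543167 18.21785778 37.78413815 24.29333095
 41.66857262]
(1, 1, 1, 1, 1, 1, 1) 0 170.86121936584524
(1, 1, 1, 1, 1, 1, 1) 1.57 118.53164998638482
(1, 1, -1, 1, -1, 1, 1) 3.14 118.52348292765761
(-1, 1, 1, 1, 1, 1, 1) 0 53.57776285091741
(-1, 1, 1, 1, 1, 1, -1) 0 1.3632606876684773e-19
[ 0.     3.142  0.    -0.     0.    -3.142  1.571]
[[ 0.000000e+00 -2.628510e+02  2.667000e-01]
 [ 0.000000e+00  2.628360e+02  3.123008e+02]
 [ 0.000000e+00  1.715369e+02 -3.128881e+02]
 [ 0.000000e+00 -1.715684e+02  1.085558e+02]
 [-0.000000e+00  1.572670e+02 -1.089471e+02]
 [-0.000000e+00 -1.572674e+02  1.325133e+02]
 [ 0.000000e+00  0.000000e+00 -1.323256e+02]]
err mm 8.177558630251269e-08
```

```bash
cat > plan.py <<'E'
import numpy as np
from kin import chain, Ro
from scipy.optimize import least_squares
S=(-1,1,-1,1,-1,1,-1)
P=np.zeros(28);P[6]=np.pi/2;L=P[7:].reshape(7,3);L[0]=0,0,.2667;L[1]=0,-.015,0;L[2]=0,-.0315,.5873;L[4]=0,-.0004,.3913;L[6]=0,0,.1877
lo=np.array([-157.87,-19.46,-87.15,11.01,-62.26,9.8,-161.44])+1;hi=np.array([157.87,123.44,90,140.99,242.26,113.94,161.44])-1
def ik(pos,rpy,q0,w3=2e-3):
    T=Ro.from_euler("xyz",rpy,degrees=True)
    def f(q):
        o,R=chain(P,S,q);return np.r_[(o[0]-pos)*20,(R.inv()*T).as_rotvec().ravel()*5,np.radians(q[2]-Q3)*w3]
    r=least_squares(f,np.clip(q0,lo+.1,hi-.1),bounds=(lo,hi));return r.x,np.abs(r.fun[:6]).max()
Q3=0
# fixture
FX=np.array([.5536,.0733]);YAW=-.1975
def W(p):
    c,s=np.cos(YAW),np.sin(YAW);p=np.asarray(p,float);return np.array([FX[0]+c*p[0]-s*p[1],FX[1]+s*p[0]+c*p[1],p[2]])
ORI=[180,0,np.degrees(YAW)+90]
LAMP=[((.3,0,0),(.3,0,.45)),((.3,0,.45),(.25,-.28,.66)),((.21,.05,.33),(.25,-.28,.66)),((.21,.05,.33),(.3,0,.45))]
def sample(a,b,n=25): t=np.linspace(0,1,n)[:,None];return np.array(a)*(1-t)+np.array(b)*t
LP=np.array([sample(*l) for l in LAMP])
def clear(q):
    pts,R=chain(P,S,q,True);pts=pts[:,0];k=[pts[1],pts[3],pts[5],pts[7],pts[7]+R.apply([0,0,.173])[0]]
    return [min(np.linalg.norm(sample(k[i],k[i+1])[:,None]-l[None],axis=2).min() for l in LP) for i in range(4)]
def pathclear(qa,qb): return np.min([clear(q) for q in sample(qa,qb,15)],axis=0)
E
python3 - <<'E'
import plan as p, numpy as np
from kin import *
from h import *
q0=np.array([70.944,32.985,1.427,82.34,-.859,64.687,-3.237])
o,R=chain(p.P,p.S,q0);print(o,R.as_euler("xyz",degrees=True),p.clear(q0))
way=[]
def pol(r,h,z):return [r*np.cos(np.radians(h)),r*np.sin(np.radians(h)),z]
# up, traverse, hover
wps=[(pol(.66,-75.8,.62),[180,0,14.3]),(pol(.62,-48,.63),[180,0,45]),(pol(.6,-10,.62),[180,0,65]),(p.W([-63,-0,405][0:3] if 0 else [-.063,0,.40]),p.ORI),(p.W([-.063,0,.1945]),p.ORI),(p.W([.034,.15,.3]),p.ORI),(p.W([.034,.18,.24]),p.ORI)]
q=q0
for pos,ori in wps:
    qn,e=p.ik(pos,ori,q);print(np.round(pos,3),np.round(qn,1),"err %.1e"%e,"clr",np.round(p.pathclear(q,qn),3));q=qn
d=pickle.load(open("cams0.pkl","rb"))
# box corner height by two views
from scipy.optimize import least_squares
r=least_squares(lambda X:np.r_[(proj(d["top"],X)-[495,122]).ravel(),(proj(d["scene"],X)-[520,370]).ravel()],[.6,-.5,.2]);print("box",r.x,r.fun)
E
```

```text
[[ 0.1661676  -0.65425865  0.40474802]] [[-1.79998627e+02  3.98872820e-04  1.42546223e+01]] [np.float64(0.20049611646505525), np.float64(0.20842469668298086), np.float64(0.3894397308333549), np.float64(0.46070704460486156)]
[ 0.162 -0.64   0.62 ] [71.7 27.1  0.  60.3 -0.  92.7 -4. ] err 3.5e-12 clr [0.2   0.208 0.37  0.373]
[ 0.415 -0.461  0.63 ] [43.7 22.7 -0.  65.9  0.  91.4 -1.3] err 2.0e-10 clr [0.17  0.153 0.245 0.246]
[ 0.591 -0.104  0.62 ] [  5.5  20.6  -0.   70.6   0.   88.7 -19.5] err 3.6e-10 clr [0.153 0.152 0.245 0.246]
[0.492 0.086 0.4  ] [-15.3  18.4  -0.  108.8   0.   52.8 -26.6] err 2.4e-11 clr [0.154 0.232 0.21  0.21 ]
[0.492 0.086 0.194] [-15.3  35.9  -0.  121.1   0.   23.  -26.6] err 2.3e-11 clr [0.106 0.168 0.21  0.21 ]
[0.616 0.214 0.3  ] [-23.2  36.6  -0.   93.2   0.   50.2 -34.6] err 4.8e-12 clr [0.106 0.168 0.21  0.21 ]
[0.622 0.243 0.24 ] [-25.4  41.7  -0.   93.5   0.   44.8 -36.7] err 6.0e-11 clr [0.103 0.277 0.382 0.382]
box [ 0.86597464 -0.55223253  0.03037623] [ 1.0953206  -4.93703065 -3.76122225  1.15505678]
```

```bash
python3 - <<'E'
import plan as p, numpy as np
q0=np.array([5.5,20.6,0,70.6,0,88.7,-19.5])
for Q3 in (0,15,30,45,-15,-30,-45):
    p.Q3=Q3;q=q0
    print("Q3",Q3)
    for pos in ([-.063,0,.40],[-.063,0,.1945],[-.025,0,.1945],[.034,.125,.33],[.034,.185,.235]):
        qn,e=p.ik(p.W(pos),p.ORI,q);print("  ",pos,np.round(qn,0),"%.0e"%e,np.round(p.pathclear(q,qn),3),np.round(p.clear(qn),3));q=qn
E
```

```text
Q3 0
   [-0.063, 0, 0.4] [-15.  18.  -0. 109.   0.  53. -27.] 1e-11 [0.154 0.232 0.21  0.21 ] [0.165 0.232 0.21  0.21 ]
   [-0.063, 0, 0.1945] [-15.  36.  -0. 121.   0.  23. -27.] 5e-11 [0.106 0.168 0.21  0.21 ] [0.106 0.168 0.21  0.21 ]
   [-0.025, 0, 0.1945] [-13.  38.   0. 116.  -0.  27. -25.] 5e-11 [0.098 0.168 0.21  0.21 ] [0.098 0.187 0.242 0.242]
   [0.034, 0.125, 0.33] [-21.  34.  -0.  93.   0.  53. -33.] 2e-11 [0.098 0.187 0.242 0.242] [0.12  0.278 0.364 0.364]
   [0.034, 0.185, 0.235] [-26.  42.  -0.  93.   0.  45. -37.] 3e-12 [0.102 0.277 0.364 0.364] [0.102 0.278 0.407 0.407]
Q3 15
   [-0.063, 0, 0.4] [-26.  19.  15. 109.  -6.  53. -20.] 4e-12 [0.154 0.236 0.21  0.21 ] [0.169 0.236 0.21  0.21 ]
   [-0.063, 0, 0.1945] [-25.  37.  15. 121. -23.  24.  -4.] 7e-11 [0.118 0.175 0.21  0.21 ] [0.118 0.175 0.21  0.21 ]
   [-0.025, 0, 0.1945] [-23.  39.  15. 116. -21.  27.  -4.] 4e-13 [0.11  0.175 0.21  0.21 ] [0.11  0.194 0.242 0.242]
   [0.034, 0.125, 0.33] [-30.  35.  15.  94. -11.  53. -23.] 1e-13 [0.11  0.194 0.242 0.242] [0.131 0.289 0.364 0.364]
   [0.034, 0.185, 0.235] [-34
[... 2373 characters left out ...]
, 0.235] [ -9.  45. -30.  93.  27.  50. -60.] 2e-10 [0.062 0.23  0.364 0.364] [0.062 0.238 0.407 0.407]
Q3 -45
   [-0.063, 0, 0.4] [ 17.  23. -45. 108.  19.  57. -48.] 2e-12 [0.135 0.202 0.21  0.21 ] [0.135 0.202 0.21  0.21 ]
   [-0.063, 0, 0.1945] [ 14.  42. -45. 120.  49.  39. -76.] 5e-11 [0.033 0.158 0.21  0.21 ] [0.033 0.158 0.21  0.21 ]
   [-0.025, 0, 0.1945] [ 15.  44. -45. 115.  48.  42. -71.] 5e-11 [0.02  0.158 0.21  0.21 ] [0.02  0.162 0.242 0.242]
   [0.034, 0.125, 0.33] [  5.  39. -45.  92.  31.  61. -60.] 1e-10 [0.02  0.162 0.242 0.242] [0.06  0.2   0.364 0.364]
   [0.034, 0.185, 0.235] [ -1.  48. -45.  92.  39.  56. -70.] 3e-11 [0.03  0.2   0.364 0.364] [0.03  0.218 0.407 0.407]
```

```bash
cat > go1.py <<'E'
from workcell import robot
import plan as p, numpy as np, cv2, pickle
def pol(r,h,z):return [r*np.cos(np.radians(h)),r*np.sin(np.radians(h)),z]
q=np.array(robot.read_state()["joints"])
robot.gripper_close(20)
for Q3,pos,ori in ((0,pol(.66,-75.8,.62),[180,0,14.3]),(0,pol(.62,-48,.63),[180,0,45]),(0,pol(.6,-10,.62),[180,0,65]),(42,p.W([-.066,0,.40]),p.ORI)):
    p.Q3=Q3;q,e=p.ik(pos,ori,q);robot.set_joints(list(q))
    s=robot.read_state();print(s["clock"],np.round(s["eef_pos"],4),np.round(s["ft_force"],2),s["width"])
c=robot.read_camera("wrist");pickle.dump(c,open("w1.pkl","wb"));cv2.imwrite("pics/w1.png",c["img"][:,:,::-1])
E
python3 go1.py
```

```text
1.7833 [ 0.162  -0.6399  0.6185] [ 0.33 -1.35 -0.45] 0.0004152001200970905
2.9667 [ 0.4137 -0.462   0.6296] [-0.11  0.06  0.01] 0.00020460693790601067
4.4417 [ 0.5905 -0.1059  0.62  ] [ 0.47 -0.17  0.06] -8.318017130488487e-05
5.6167 [0.4897 0.0856 0.4007] [0.7  0.71 0.61] -0.00017388866591832276
```

View pics/w1.png

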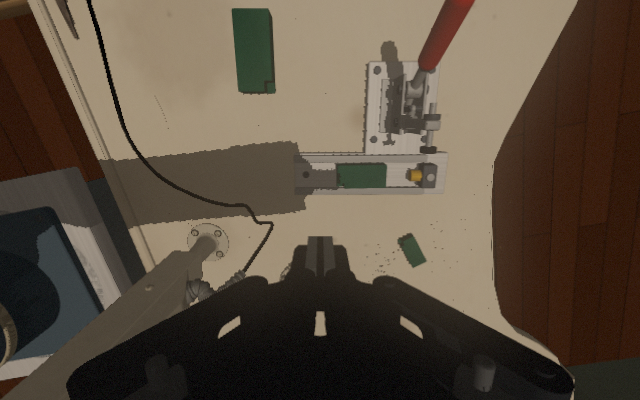

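The wrist view shows the fixture clear ahead: bed corners at about (446,152), (444,193) and (297,153), block at 337–386 x 163–188, brass tip at about (410,176), and the closed fingertips at (320,240). Next I refine the pose from this closer view.

```bash
python3 - <<'E'
from h import *
import plan as p
from scipy.optimize import least_squares
c=pickle.load(open("w1.pkl","rb"))
g=c["img"]
pts=[(.1,.028,.012),(.1,-.028,.012),(-.1,-.028,.012),(-.1,.028,.012),(.034,.1+.045*.4976,.05+.045*.867)]
M=np.array([(446,152),(444,193),(296.5,194),(297,153),(427,67)],float)
print(np.round(proj(c,[p.W(x) for x in pts])-M,1))
def f(v):
    p.FX=v[:2];p.YAW=v[2];return (proj(c,[p.W(x) for x in pts])-M)[:4].ravel()
r=least_squares(f,[.5536,.0733,-.1975]);print(r.x,np.round(r.fun,1))
q=atz(c,[(337,164),(386,163),(386,187),(338,188)],.03);
def F(q,v):
    d=q[:,:2]-v[:2];a=v[2];return np.round(1e3*np.c_[d[:,0]*np.cos(a)+d[:,1]*np.sin(a),-d[:,0]*np.sin(a)+d[:,1]*np.cos(a)],1)
print(F(q,r.x));print(F(q,np.array([.5536,.0733,-.1975])));print("brass",F(atz(c,[(411,176)],.022),r.x))
k=cv2.resize(g[:210,280:460],None,fx=4,fy=4,interpolation=cv2.INTER_CUBIC)[0:840];cv2.imwrite("pics/w1c.png",k[240:,:,::-1])
E
```

```text
[[ 1.7  0.7]
 [-1.8  1.5]
 [-2.5  0.7]
 [-4.2  0. ]
 [-0.2 -6.8]]
[ 0.55587681  0.07363374 -0.19243003] [ 3.4 -0.3  0.   0.6 -0.8  0.6 -2.7 -0.2]
[[-45.8  16. ]
 [ 15.   16.9]
 [ 16.9 -13.8]
 [-44.2 -14.7]]
[[-43.7  16.6]
 [ 17.1  17.7]
 [ 19.1 -12.9]
 [-41.9 -14.1]]
brass [[50.1 -1.4]]
```

View pics/w1c.png

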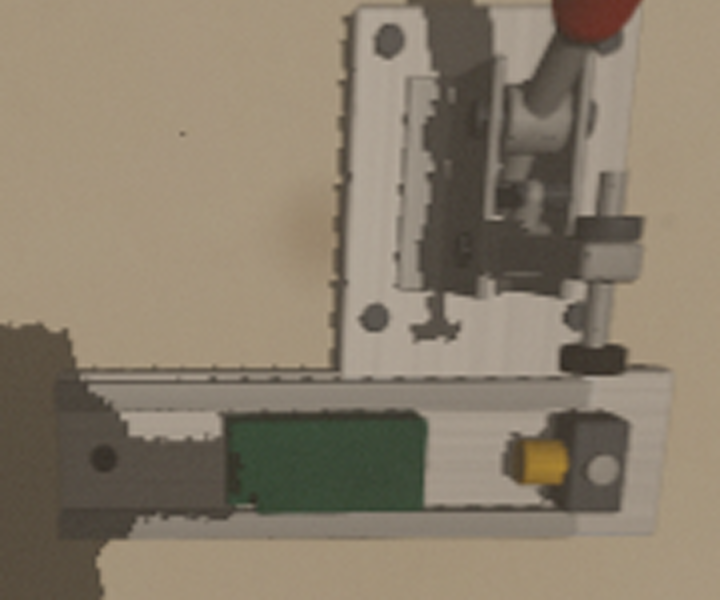

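```bash
sed -i 's/^FX=.*/FX=np.array([.555,.0735]);YAW=-.195/' plan.py; cat > push.py <<'E'
from workcell import robot
import plan as p, numpy as np, time
ux=np.array([np.cos(p.YAW),np.sin(p.YAW),0])
def F(n=4):
    f=[]
    for _ in range(n): f.append(robot.read_state()["ft_force"]); robot.wait(.02)
    return np.mean(f,axis=0)
Z=.1945
q=np.array(robot.read_state()["joints"]);p.Q3=42
q,e=p.ik(p.W([-.070,0,.25]),p.ORI,q);robot.set_joints(list(q))
robot.move_straight(list(p.W([-.070,0,Z])),v=.08)
s=robot.read_state();robot.wait(.2);f0=F();print(s["clock"],s["eef_pos"]-p.W([-.07,0,Z]),np.round(f0,2))
x=-.070
robot.move_straight(list(p.W([-.062,0,Z])),v=.03);print("at -62",(F()-f0)@ux)
x=-.062
while x<-.034:
    x+=.004;robot.move_straight(list(p.W([x,0,Z])),v=.025);f=(F(2)-f0)@ux;print(round(x*1e3,1),round(f,2),end="; ")
    if f<-4: break
print(robot.read_state()["clock"])
while x<-.010 and f>-4:
    x+=.0005;robot.move_straight(list(p.W([x,0,Z])),v=.01);f=(F(2)-f0)@ux;print(round(x*1e3,1),round(f,2),end="; ")
    if f<-2.5: break
robot.wait(.3);s=robot.read_state();print("\nend",s["clock"],x,(F()-f0)@ux,np.round(F()-f0,2),s["eef_pos"]-p.W([x,0,Z]))
np.save("f0.npy",f0);np.save("x.npy",x)
E
python3 push.py
```

```text
7.1583 [ 1.99078574e-04 -7.32568779e-05  3.57815122e-04] [-0.11 -0.09  0.39]
at -62 -0.18201286309449627
-58.0 -0.25; -54.0 -0.6; -50.0 0.21; -46.0 -0.16; -42.0 -0.11; -38.0 0.38; -34.0 -0.12; 10.3
-33.5 0.26; -33.0 0.06; -32.5 -0.28; -32.0 0.08; -31.5 0.4; -31.0 -0.7; -30.5 -0.28; -30.0 0.06; -29.5 0.1; -29.0 -0.19; -28.5 0.47; -28.0 -0.34; -27.5 -0.21; -27.0 -0.21; -26.5 -0.04; -26.0 -0.25; -25.5 -0.32; -25.0 -3.33; 
end 15.7 -0.024999999999999967 -4.572442077211535 [-4.62  1.32  1.22] [-2.94662181e-04  6.22000348e-05 -1.08560032e-04]
```

A steady 4.6 N came up at the expected stop position. I'll back off, lift and check with the wrist camera.

```bash
python3 - <<'E'
from workcell import robot
import plan as p, numpy as np, cv2, pickle
from h import *
robot.move_straight(list(p.W([-.032,0,.1945])),v=.02)
robot.move_straight(list(p.W([-.045,0,.1945])),v=.06)
robot.move_straight(list(p.W([-.045,-0,.40])),v=.2)
c=robot.read_camera("wrist");pickle.dump(c,open("w2.pkl","wb"))
k=cv2.resize(c["img"][0:220,240:440],None,fx=3.5,fy=3.5,interpolation=cv2.INTER_CUBIC);cv2.imwrite("pics/w2.png",k[170:,:,::-1])
s=robot.read_state();print(s["clock"],s["eef_pos"],np.round(s["ft_force"],2))
E
```

```text
17.925 [0.51055271 0.08231888 0.39899668] [ 0.58 -0.22 -0.33]
```

View pics/w2.png

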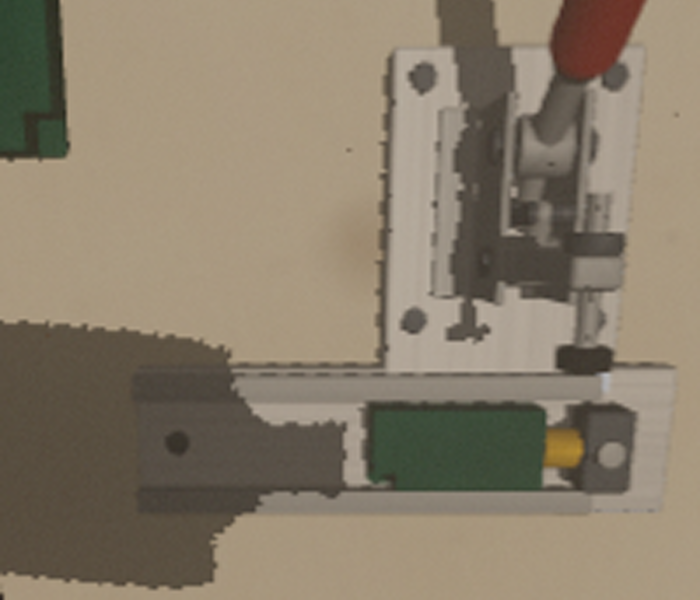

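The block's nose is against the brass screw (contact at about (545,447) in the crop) and the clamp is still open. Next I push the handle along its arc, watching the force.

```bash
cat > clamp.py <<'E'
from workcell import robot
import plan as p, numpy as np
def F(n=3):
    f=[]
    for _ in range(n): f.append(robot.read_state()["ft_force"]); robot.wait(.015)
    return np.mean(f,axis=0)
s_,r,hw=.088,.0095,.011
def tcp(v):   # v = handle angle; outer tip corner rides on the grip's upper surface
    e=1.05-v;return p.W([.034,.100+s_*np.cos(e)-r*np.sin(e)-hw,.050+s_*np.sin(e)+r*np.cos(e)+.173])
q=np.array(robot.read_state()["joints"]);p.Q3=42
a=tcp(0);st=p.W([.034,.100+s_*.4976-.0082-hw-.010,0]);st[2]=.42
q,e=p.ik(st,p.ORI,q);robot.set_joints(list(q))
st[2]=a[2];robot.move_straight(list(st),v=.12);robot.wait(.2);f0=F(6);print(robot.read_state()["clock"],np.round(f0,2))
v=-.04;pk=0
while v<1.13:
    v+=.04 if v<.9 else .015
    robot.move_straight(list(tcp(v)),v=.04 if v<.6 else .025)
    f=F()-f0;m=np.linalg.norm(f);pk=max(pk,m);print(f"{v:.3f} {f[2]:.1f} {m:.1f}",end="; ")
    if m>17 or (v>1.06 and m>9): break
robot.wait(.3);s=robot.read_state();print("\n",s["clock"],v,np.round(F()-f0,2),s["eef_pos"]-tcp(v))
E
python3 clamp.py
```

```text
19.9583 [ 0.08  0.19 -0.26]
0.000 0.4 0.7; 0.040 1.1 2.6; 0.080 0.9 2.8; 0.120 1.8 2.3; 0.160 1.5 2.4; 0.200 1.5 2.0; 0.240 1.7 2.2; 0.280 1.3 1.5; 0.320 1.3 1.3; 0.360 0.9 1.0; 0.400 0.6 0.6; 0.440 0.5 0.6; 0.480 0.6 0.6; 0.520 0.4 0.7; 0.560 0.7 0.7; 0.600 0.5 0.7; 0.640 0.7 0.7; 0.680 0.4 0.5; 0.720 3.0 3.1; 0.760 6.1 6.3; 0.800 8.6 8.9; 0.840 9.9 10.2; 0.880 9.5 9.8; 0.920 8.6 8.8; 0.935 7.0 7.2; 0.950 6.5 6.5; 0.965 5.1 5.1; 0.980 4.3 4.5; 0.995 3.7 4.2; 1.010 2.1 2.2; 1.025 0.4 0.4; 1.040 0.1 0.3; 1.055 0.1 0.1; 1.070 0.0 0.5; 1.085 4.9 5.2; 1.100 13.8 14.5; 
 31.5833 1.0999999999999996 [-3.87 -1.02 14.3 ] [ 0.00014937 -0.00022446  0.00127234]
```

The force profile matches: a 10 N peak, fading through the dead point at about 1.0, then the hard stop at about 1.09. I'll lift clear and verify.

```bash
python3 - <<'E'
from workcell import robot
import plan as p, numpy as np, cv2, pickle
s=robot.read_state();x=np.array(s["eef_pos"])
robot.move_straight(list(x+[0,0,.05]),v=.06)
robot.move_straight(list(x+[0,0,.22]),v=.2)
pos=p.W([-.02,.0,.42]);pos[2]=.43
q=np.array(robot.read_state()["joints"]);p.Q3=42;q,e=p.ik(pos,p.ORI,q);robot.set_joints(list(q))
c=robot.read_camera("wrist")
k=cv2.resize(c["img"][0:220,240:440],None,fx=3,fy=3,interpolation=cv2.INTER_CUBIC);cv2.imwrite("pics/w3.png",k[60:,:,::-1])
s=robot.read_state();print(s["clock"],np.round(s["ft_force"],2))
E
```

```text
34.4583 [-0.28 -0.03 -0.19]
```

View pics/w3.png

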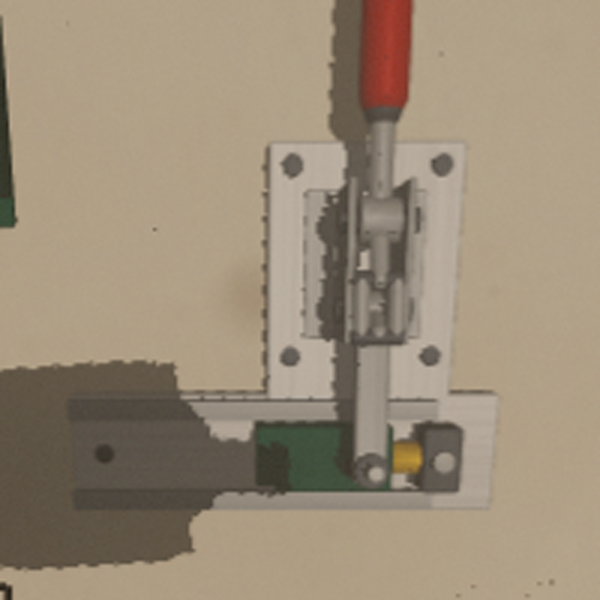

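The handle lies level and locked, the pad is down on the block at (372,470), and the nose touches the brass stop at (392,457). The robot is clear of everything, so I'm handing in.

```bash
python3 -c "
from workcell import robot
print(robot.job_done())"
```

```text
the job is handed in; nothing more can be done
None
```

The wax block is pressed against the brass stop, the toggle clamp is locked on it past its dead point, and the job is handed in at about 34 s; I measured at most about 5 N pushing the block and 15 N on the handle, and no verdict was returned.

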